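Rock a wrongly fitted post out of a display pedestal

ROBOT

A 6-joint arm with a two-finger parallel gripper is mounted at the origin on the work surface. World frame = base frame: x ahead of the robot, y to its left, z up, the work surface at z = 0. Lengths are in m, angles in rad, forces in N, time in s.
With the tool pointing down it reaches from about 0.3 to 0.775 m from the base axis. Payload 14.6 kg.
Tool frame: the origin (TCP) lies on the centre line of the jaws, within the pads' length; the fingertips stand 17 mm ahead of it and the grasp point (between the pads) lies 2 mm behind it; z points along the fingers, x is the direction in which the jaws open and shut, and the axes are right-handed (so a half turn about z gives the same grasp; the last joint's range is limited). The gripper opens to 94 mm and grips with 3 to 60 N. Pads are 16 mm wide; open, the fingers measure 119 mm over their backs; the gripper's body (75 mm by 177 mm) begins 78 mm behind the grasp point.
Start: joints at [1.181, 0.3, 1.521, -0, 1.321, -0.067], TCP at [0.174, 0.522, 0.222] pointing down, gripper open.
Joint ranges: [-3.03, 3.03], [-0.79, 2.21], [0.23, 2.52], [-1.04, 4.18], [0, 3.07], [-2.55, 2.55]. Speed limits (rad/s): [2.22, 2.22, 2.57, 3.14, 3.14, 3.14].

INTERFACE

Orientations are given as [roll, pitch, yaw] about the fixed x, y, z axes, in that order (R = Rz(yaw) Ry(pitch) Rx(roll)).
In Python, from station import ctrl gives the robot as it stands. The module is installed in compiled form; this text tells all that it offers.
- The arm moves only by the tool drive_tool, never from a script. Its argument "increments" is a list of rows, each a list of 3 entries, a list of its own where there are three numbers: the turn, a rotation vector about the tool's x, y, z in degrees, then the shift along the tool's x, y, z in mm, then the opening, from 0 (shut) to 1 (fully open). In form: [[[ax, ay, az], [dx, dy, dz], hand], ...]. A call has 1 to 20 rows; each row shifts and turns the commanded pose from where the row before left it, along the tool's axes as they then stand; what a row does not reach is not made up. A row lasts 1/8 s, in which the tool goes at most 62.5 mm and 10.7 degrees, less where a joint would pass 70% of its speed; a pose out of reach is approached as far as the arm can. A call with a gripper value outside its range is refused whole. The fingers move at their own pace and stop on an object; "squeeze" is the grip in N (left out, the last holds). Time passes only in rows, so rows that do not move let the fingers close. It gives the time, the measured TCP pose, the force and the opening at its end, in the units of the state.
- ctrl.get_obs(): the state, without advancing time (a new reading comes with each control period).
- ctrl.camera(name): name is "scene" or "top"; returns the picture (420x560x3 uint8, red, green, blue); there is no depth.
- ctrl.calibration(name): a dict with "fx", "fy", "cx", "cy" (pixels), "rvec" (rotation vector, rad) and "tvec" (3), from world to camera coordinates, as OpenCV has them. Camera axes: x right, y down, z forward; pixel columns grow to the right and rows downward; lengths in m; the calibration is good to about 2 mm. A picture is of the moment at which its call begins. calibration takes no time and is no camera call.
- ctrl.hand_in(): hands the job in, once; it reports no verdict.
The state is a dict: "time_s": time; "qpos": joint angles; "joint_vel": joint speeds; "tau": joint torques, N m; "ee_pos": TCP position; "eef_rot": TCP orientation; "force": force on the tool from outside, world axes, zero at the start; "moment": the same for the moment, N m; "grip_width": finger opening in m.
Only numpy, scipy, OpenCV 4.12 (cv2) and the standard library are available. Lean on these libraries where they do the work, as an engineer would, in place of code of your own. Each camera call takes 0.05 s, during which the arm holds its last target.

TASK

Three posts of the wooden pedestal stand with their glass groove facing inward, but the fourth was dry-fitted the wrong way round, groove outward, and its two dowels are tight. Take that post near the top and rock it side to side, several times over and along the line of its dowels (its wider way), easing it up little by little until it frees, without lifting or shoving the pedestal and without disturbing the loose things on and beside it. Finish still holding it in the gripper, still and upright, with the dowel ends just clear above their own holes (a centimetre or two).

Things in the scene. Friction and masses are not known exactly. Their poses are not given: they have to be found in the camera images.
- post: the post to take out: oak, 50 mm (its x) by 32 mm (its y), 110 mm tall, 0.13 kg. A glass groove 12 mm wide and deep, lined with black rubber, runs down the middle of its +y face, which looks outward; the grooves of the other three look inward. Origin: centre of its underside (shoulder), which rests on a corner block 38 mm above the bench when home; z up.
- post_top (a point): centre of the post's flat top, 110 mm above post's origin, same axes. The plain faces at x = -25 and +25 mm (32 mm wide) are good to grip near the top. The post leans only towards +x or -x (turning about its y axis): 6 degrees or so each way when home, more as it comes out; across that hardly at all.
- dowel_tips (a point): midpoint between the lower ends of the post's two wooden dowels, 14 mm below post's origin, same axes. Dowels 8 mm thick, 14 mm long, at x = -14 and +14 mm. Each is held by about 9 N of friction, the same at every depth. Pulled straight up, both hold at once (18 N) and the light pedestal comes up with the post.
- socket (a point): top face of the corner block midway between the two dowel holes, 38 mm above the bench, axes of the pedestal; post's origin lies here when home. Leaning to each side in turn by 4 to 6 degrees, rising about 2 mm on the first lean and 1.5 to 2 mm on each next, draws one dowel while the other stays down and walks the post out, board flat.
- pedestal: loose wooden pedestal, 1.6 kg: octagonal board 300 mm across flats, 22 mm thick, edge strips out to 168 mm. Corner blocks 70 x 52 x 16 mm at x = +-70, y = +-75 mm carry four equal posts, tops 148 mm above the bench; three are glued, that at x = +70, y = +75 is the one to take out. Clear pane between the posts at x = -70. Origin: centre of the board's underside; z up.
- dowel_cup: small white paper cup, 66 mm across the rim, 55 mm tall, holding spare dowels; stands on the board between the posts. Origin: centre of its underside.
- pencil: flat carpenter's pencil 14 x 165 x 7 mm lying on the board. Origin: centre of its underside; y along it.
- spare_post: another oak post, without dowels, 50 x 110 x 32 mm, lying on the bench right of the pedestal. Origin: underside centre; y along it.
- glue_bottle: white bottle, 60 mm across, 165 mm tall, standing on the bench right of the pedestal. Origin: centre of its underside.
- mallet: wooden mallet lying on the bench left of the pedestal: head 58 x 110 x 50 mm at local x = +115 mm, handle along -x to -174 mm. Origin: on the bench under the handle line.
- screw_cup: paper cup of screws, 74 mm across, 60 mm tall, on the bench left of the pedestal. Origin: centre of its underside.

How it is judged:
On the way, in this order (a step that is already met when the one before it is completed fails the run):
1. the post is leaned over to the +x side of its pedestal, dowels still in their holes (x of post_top in the frame of socket above 0.0045 m and angle between post's own z axis and vertical above 0.035 rad and z of post in the frame of socket below 0.0135 m), for 0.05 s.
2. it is leaned over to the other (-x) side, dowels still in their holes (x of post_top in the frame of socket below -0.0045 m and angle between post's own z axis and vertical above 0.035 rad and z of post in the frame of socket below 0.0135 m), for 0.05 s.
3. it is leaned back to the +x side, dowels still in their holes (all of step 1), for 0.05 s.
At the end, for the whole second after the job is handed in: The still post is held by the fingers alone, within 8 degrees of upright, its dowel ends 2 to 35 mm above the corner block and within 25 mm of their own place sideways; the pedestal rests flat, moved less than 40 mm; the things on and beside it are undisturbed (z of dowel_tips in the frame of socket between 0.002 and 0.035 m and horizontal distance between dowel_tips and socket below 0.025 m and angle between post's own z axis and vertical below 0.14 rad and contact force between the fingers and post above 2 N and contact force between post and pedestal below 0.2 N and linear speed of post below 0.03 m/s and angle between pedestal's own z axis and vertical below 0.02 rad and height (world z) of pedestal below 0.004 m and distance of pedestal from where it was at the start of the episode below 0.04 m and linear speed of pedestal below 0.02 m/s); the arm keeps its last pose, push and grip.
It fails at once if the pedestal is lifted off the bench with the post (its corner block raised more than 8 mm) (height (world z) of socket above 0.046 m).
It fails at once if something on the bench is knocked away or over (distance of any of spare_post, glue_bottle, mallet, screw_cup from where it was at the start of the episode above 0.03 m or angle between any of glue_bottle, screw_cup's own z axis and vertical above 0.4 rad).
It fails at once if the cup or the pencil on the board is upset or pushed off (angle between dowel_cup's own z axis and vertical above 0.4 rad or distance of any of dowel_cup, pencil from where it was at the start of the episode above 0.06 m).
It also fails if it takes over 48 s, if anything falls off the work surface, if the arm or the gripper's body presses on something with over 40 N, if the wrist force passes 120 N, or if a joint passes its speed limit or range.

## Working session

There is one attempt and no reset: what is moved stays moved. The work goes in short steps, Python scripts to look and compute and a tool call to move; the robot and the scene stay as the last step left them, time stands still between calls to the robot, and variables do not carry over. Pictures are saved under pics/ and viewed, and the job is handed in when it is done.

Besides the shell and the picture viewer there is one more tool, called after "Call:" as name(argument=value, ...), one argument or row to a line, values as JSON. drive_tool: Moves the arm, as the interface text tells. Its arguments: {"type":"object","properties":{"increments":{"type":"array"},"squeeze":{"type":"number"}},"required":["increments"]}

```bash
mkdir -p pics; python3 - <<'E'
from station import ctrl
import cv2
for n in("scene","top"):
    im=ctrl.camera(n); cv2.imwrite(f"pics/{n}0.png",im[:,:,::-1]); print(n,ctrl.calibration(n))
print(ctrl.get_obs())
E
```

```text
scene {'fx': 478.70306468031345, 'fy': 478.70306468031345, 'cx': 279.211256272236, 'cy': 210.87556578522384, 'rvec': array([ 1.36785495,  2.30101525, -0.81915283]), 'tvec': array([ 0.29509817, -0.263861  ,  1.81611859])}
top {'fx': 430.38854789730476, 'fy': 430.38854789730476, 'cx': 270.02685069509187, 'cy': 213.32414335742294, 'rvec': array([ 2.16495779, -2.13394496,  0.13002225]), 'tvec': array([-0.04880514,  0.51498911,  1.07685401])}
{'time_s': 0.1, 'qpos': array([ 1.18141198e+00,  3.00392192e-01,  1.52149105e+00, -1.91081556e-05,
        1.32071142e+00, -6.66094319e-02]), 'joint_vel': array([-0.00016673, -0.00067561, -0.00220319,  0.00157531, -0.00123717,
        0.00085656]), 'tau': array([ 3.19878920e-03, -5.32638645e+01, -3.53284800e+01,  7.10254116e-02,
        2.33854365e-02,  4.10021457e-06]), 'ee_pos': array([0.17439177, 0.5213982 , 0.22196769]), 'eef_rot': array([-3.14154443e+00,  1.00102267e-03,  1.24802618e+00]), 'force': array([-0.48589423, -0.06523358, -0.02360225]), 'moment': array([-0.02554288, -0.05172371, -0.00541716]), 'grip_width': 0.09454738299313878}
```

View pics/scene0.png

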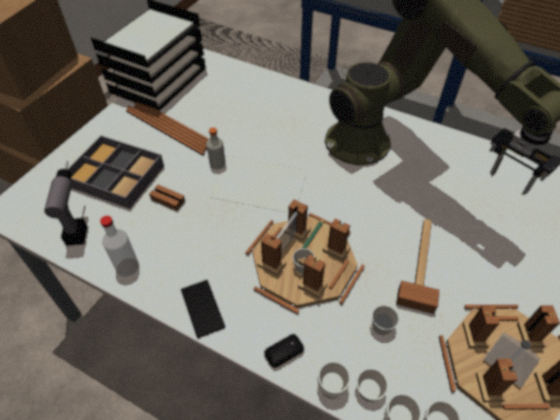

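View pics/top0.png

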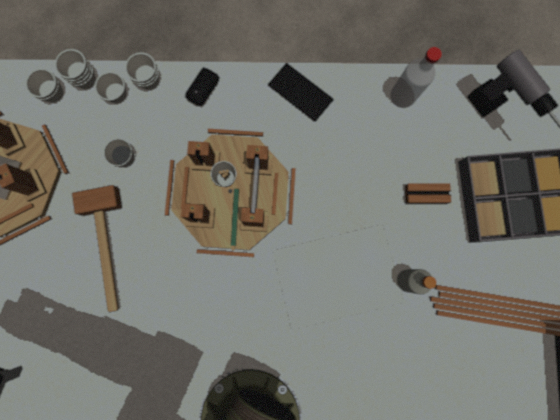

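```bash
python3 - <<'E'
import cv2
im=cv2.imread("pics/top0.png")[115:265,155:305]; cv2.imwrite("pics/topz.png",cv2.resize(im,(600,600),interpolation=cv2.INTER_CUBIC))
im=cv2.imread("pics/scene0.png")[190:320,235:375]; cv2.imwrite("pics/scenez.png",cv2.resize(im,None,fx=4.5,fy=4.5,interpolation=cv2.INTER_CUBIC))
E
```

```text
(no output)
```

View pics/topz.png

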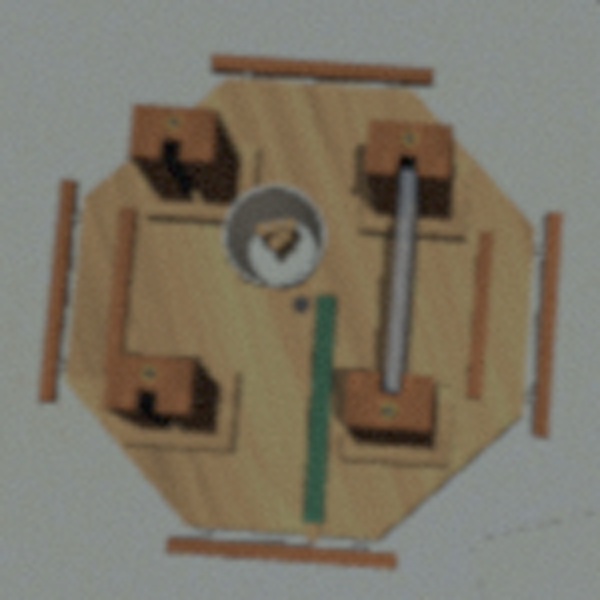

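View pics/scenez.png

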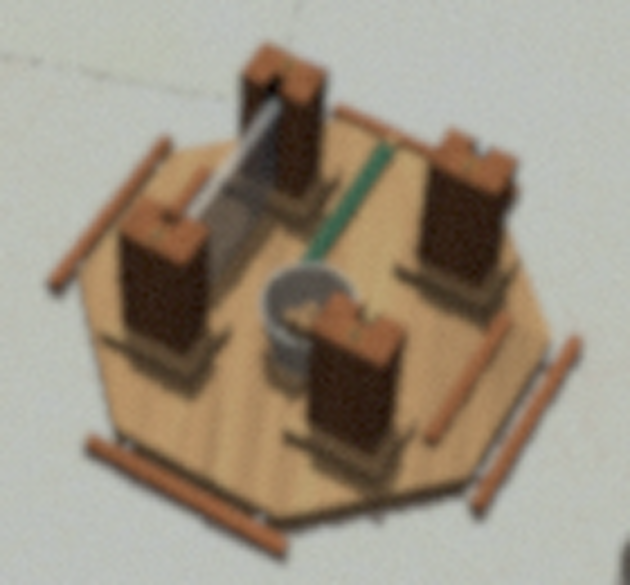

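```bash
cat > h.py <<'E'
import numpy as np,cv2
from station import ctrl
def ray(name,uv,z):
    c=ctrl.calibration(name);K=np.array([[c['fx'],0,c['cx']],[0,c['fy'],c['cy']],[0,0,1]])
    R=cv2.Rodrigues(c['rvec'])[0];t=c['tvec'];o=-R.T@t
    d=R.T@np.linalg.inv(K)@np.array([uv[0],uv[1],1.]);return (o+d*(z-o[2])/d[2])
def proj(name,P):
    c=ctrl.calibration(name);K=np.array([[c['fx'],0,c['cx']],[0,c['fy'],c['cy']],[0,0,1]])
    return cv2.projectPoints(np.array(P,float).reshape(-1,3),c['rvec'],c['tvec'],K,None)[0].reshape(-1,2)
def tops(name,im,lo,box,save=None):
    hsv=cv2.cvtColor(cv2.GaussianBlur(im,(3,3),0),cv2.COLOR_RGB2HSV)
    m=((hsv[...,0]<15)&(hsv[...,1]>100)&(hsv[...,2]>lo)).astype(np.uint8)*255
    k=np.zeros_like(m);x0,y0,x1,y1=box;k[y0:y1,x0:x1]=m[y0:y1,x0:x1]
    if save: cv2.imwrite(save,cv2.resize(k[y0:y1,x0:x1],None,fx=4,fy=4,interpolation=0))
    out=[]
    for c in cv2.findContours(k,0,2)[0]:
        if cv2.contourArea(c)>80: out.append((cv2.minAreaRect(c),cv2.contourArea(c)))
    return out
E
python3 - <<'E'
from h import *
im=cv2.imread("pics/top0.png")[:,:,::-1].copy()
hsv=cv2.cvtColor(im,cv2.COLOR_RGB2HSV)
for p in [(185,210),(201,205),(198,143),(260,217),(200,216)]: print(p,hsv[p[1],p[0]],im[p[1],p[0]])
for r,a in tops("top",im,90,(155,115,305,265),"pics/m.png"):
    print(np.round(r[0],1),np.round(r[1],1),round(r[2],1),a, np.round(ray("top",r[0],.148),4))
E
```

```text
(185, 210) [ 12 140 111] [111  75  50]
(201, 205) [ 12 125 102] [102  72  52]
(198, 143) [ 14 129 113] [113  83  56]
(260, 217) [ 13 133 115] [115  80  55]
(200, 216) [ 12 135 119] [119  82  56]
[252. 214.] [14. 22.] 90.0 197.0 [ 0.4985 -0.0009  0.148 ]
[274.7 193.1] [ 3.4 40.2] 4.4 81.0 [ 0.5483 -0.0527  0.148 ]
[191.5 192. ] [50. 21.] 90.0 337.5 [0.5482 0.1411 0.148 ]
[256.7 151.4] [21.3 12.5] 4.1 175.0 [ 0.6472 -0.009   0.148 ]
[198.  147.6] [19.5 12.3] 4.1 172.5 [0.6549 0.13   0.148 ]
```

View pics/m.png

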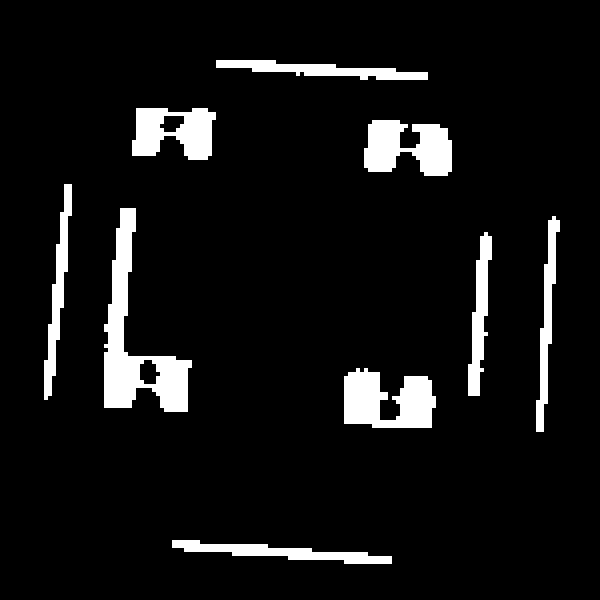

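```bash
python3 - <<'E'
from h import *
im=cv2.imread("pics/top0.png")[:,:,::-1].copy()
for r,a in tops("top",im,90,(180,204,206,222)): print(r,a,ray("top",r[0],.148))
im=cv2.imread("pics/scene0.png")[:,:,::-1].copy()
for r,a in tops("scene",im,90,(235,190,375,320),"pics/m2.png"):
    print(np.round(r[0],1),np.round(r[1],1),round(r[2],1),a, np.round(ray("scene",r[0],.148),4))
D=np.array([.5062,.1381,.148]);y=np.radians(86.85);X=np.array([np.cos(y),np.sin(y),0]);Y=np.array([-np.sin(y),np.cos(y),0])
C=D-.07*X-.075*Y;print("ped",C)
for n in("top","scene"):
    im=cv2.imread(f"pics/{n}0.png")
    big=cv2.resize(im,None,fx=4,fy=4,interpolation=cv2.INTER_CUBIC)
    for sx in(-1,1):
        for sy in(-1,1):
            c=C+.07*sx*X+.075*sy*Y
            q=proj(n,[c+a*.025*X+b*.016*Y for a,b in((1,1),(1,-1),(-1,-1),(-1,1))])
            cv2.polylines(big,[np.round((q+.5)*4).astype(int)],True,(0,255,0),1)
    u=proj(n,C)[0]*4; u=u.astype(int)
    cv2.imwrite(f"pics/ov_{n}.png",big[u[1]-290:u[1]+290,u[0]-300:u[0]+300])
E
```

```text
((191.5, 210.5), (13.0, 21.0), 90.0) 213.0 [0.50469994 0.13944397 0.148     ]
[276.4 298.8] [47.9  5.3] 28.6 179.0 [0.8037 0.0939 0.148 ]
[338.5 273.5] [ 5.3 33.6] 31.3 133.5 [0.6586 0.2029 0.148 ]
[314.7 262.6] [20.6 10.3] 26.6 160.5 [0.6579 0.1321 0.148 ]
[267.2 242.1] [21.2 40.9] 39.3 269.0 [ 0.6601 -0.0144  0.148 ]
[335.4 224. ] [26.   8.1] 24.8 111.0 [0.5107 0.1271 0.148 ]
[297.9 206.2] [15.3  7.9] 24.4 83.5 [0.5029 0.0013 0.148 ]
ped [0.57724017 0.0640845  0.148     ]
```

View pics/ov_top.png

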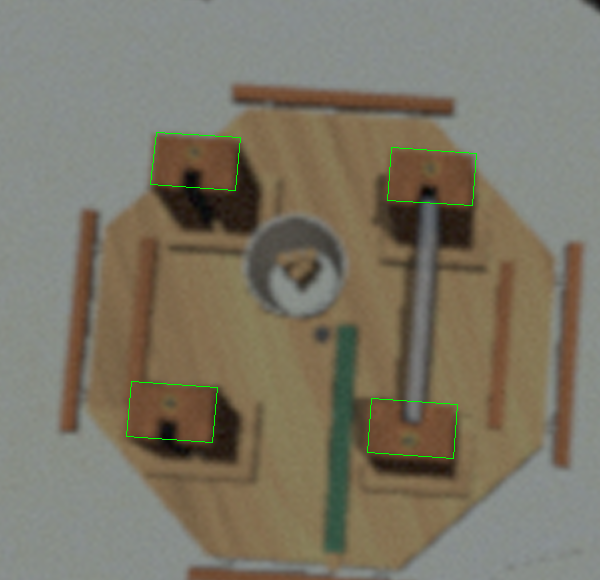

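View pics/ov_scene.png

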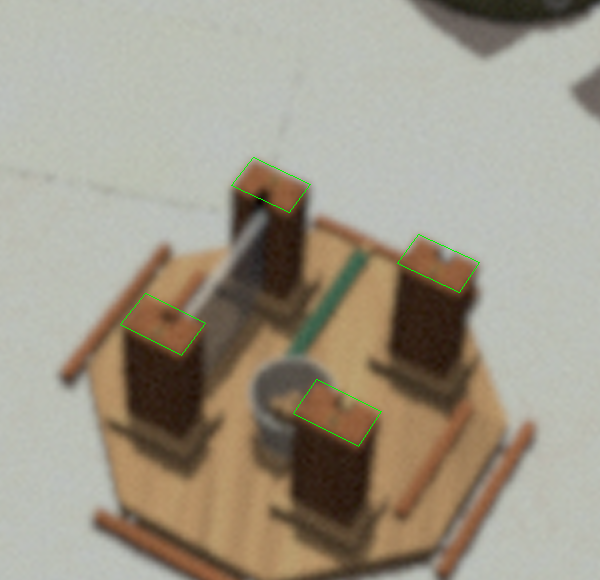

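Call:
drive_tool(
  increments=[
    [[0,0,-5.1],[0,0,0],1],
    [[0,0,-5.1],[0,0,0],1],
    [[0,0,-5.1],[0,0,0],1],
    [[0,0,0],[-30.3,29.4,0],1],
    [[0,0,0],[-30.3,29.4,0],1],
    [[0,0,0],[-30.3,29.4,0],1],
    [[0,0,0],[-30.3,29.4,0],1],
    [[0,0,0],[-30.3,29.4,0],1],
    [[0,0,0],[-30.3,29.4,0],1],
    [[0,0,0],[-30.3,29.4,0],1],
    [[0,0,0],[-30.3,29.4,0],1],
    [[0,0,0],[-30.3,29.4,0],1],
    [[0,0,0],[-30.3,29.4,0],1],
    [[0,0,0],[-30.3,29.4,0],1],
    [[0,0,0],[-30.3,29.4,0],1],
    [[0,0,0],[0,0,0],1],
    [[0,0,0],[0,0,0],1],
  ],
  squeeze=40,
)

```text
time_s: 2.22
ee_pos: [0.506, 0.1392, 0.2222]
eef_rot: [-3.141, 0.0, 1.515]
force: [0.1, 0.4, 0.1]
grip_width: 0.0938
```

Call:
drive_tool(
  increments=[
    [[0,0,0],[-0.5,0,15],1],
    [[0,0,0],[0,0,15],1],
    [[0,0,0],[0,0,15],1],
    [[0,0,0],[0,0,15],1],
    [[0,0,0],[0,0,15],1],
    [[0,0,0],[0,0,14],1],
    [[0,0,0],[0,0,0],1],
    [[0,0,0],[0,0,0],1],
  ],
)

```text
time_s: 3.22
ee_pos: [0.5067, 0.1384, 0.1338]
eef_rot: [3.141, -0.0, 1.515]
force: [-0.7, 0.3, 0.1]
grip_width: 0.0941
```

```bash
cat > look.py <<'E'
import sys
from h import *
t=sys.argv[1]
o=[]
for n,b in(("top",(155,115,155,150)),("scene",(235,190,140,130))):
    im=ctrl.camera(n)[:,:,::-1]; cv2.imwrite(f"pics/{n}_{t}.png",im)
    x,y,w,h=b; o.append(cv2.resize(im[y:y+h,x:x+w],(400,400*h//w),interpolation=cv2.INTER_CUBIC))
H=min(i.shape[0] for i in o)
cv2.imwrite(f"pics/look_{t}.png",np.hstack([i[:H] for i in o]))
s=ctrl.get_obs();print({k:np.round(s[k],4) for k in("time_s","ee_pos","eef_rot","force","moment","grip_width")})
E
python3 look.py a
```

```text
{'time_s': np.float64(3.325), 'ee_pos': array([0.5067, 0.1384, 0.134 ]), 'eef_rot': array([ 3.1406e+00, -2.0000e-04,  1.5150e+00]), 'force': array([-0.6517, -0.1078,  0.1489]), 'moment': array([ 0.0805,  0.0394, -0.0224]), 'grip_width': np.float64(0.0939)}
```

View pics/look_a.png

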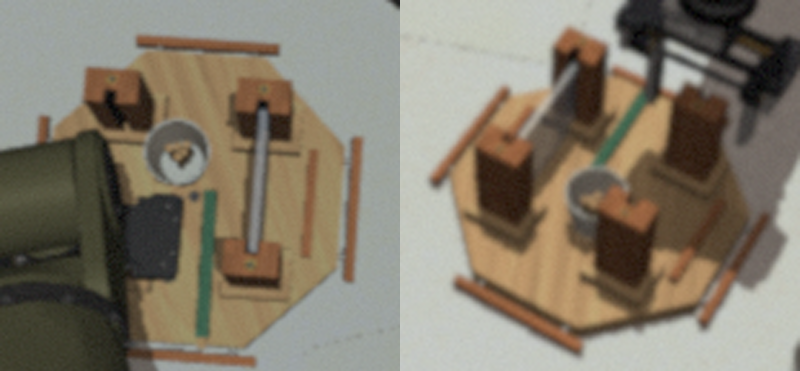

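The scene view (right half) shows the post top at about (698,105), midway between the fingertips at (652,95) and (748,138). The cup and pencil are clear of the gripper. Next I'll close on the post in stages.

Call:
drive_tool(
  increments=[
    [[0,0,0],[0,0,0],0.8],
    [[0,0,0],[0,0,0],0.65],
    [[0,0,0],[0,0,0],0.6],
    [[0,0,0],[0,0,0],0.58],
    [[0,0,0],[0,0,0],0.56],
    [[0,0,0],[0,0,0],0.54],
    [[0,0,0],[0,0,0],0.52],
    [[0,0,0],[0,0,0],0.5],
    [[0,0,0],[0,0,0],0.4],
    [[0,0,0],[0,0,0],0.2],
    [[0,0,0],[0,0,0],0],
    [[0,0,0],[0,0,0],0],
  ],
  squeeze=45,
)

```text
time_s: 4.82
ee_pos: [0.5064, 0.1384, 0.1334]
eef_rot: [-3.142, 0.0, 1.515]
force: [0.1, -0.3, -0.2]
grip_width: 0.0497
```

```bash
python3 look.py b
```

```text
{'time_s': np.float64(4.925), 'ee_pos': array([0.5064, 0.1384, 0.1334]), 'eef_rot': array([-3.1415,  0.    ,  1.515 ]), 'force': array([ 0.546 , -0.6645, -0.884 ]), 'moment': array([ 0.0909,  0.015 , -0.0034]), 'grip_width': np.float64(0.0498)}
```

View pics/look_b.png

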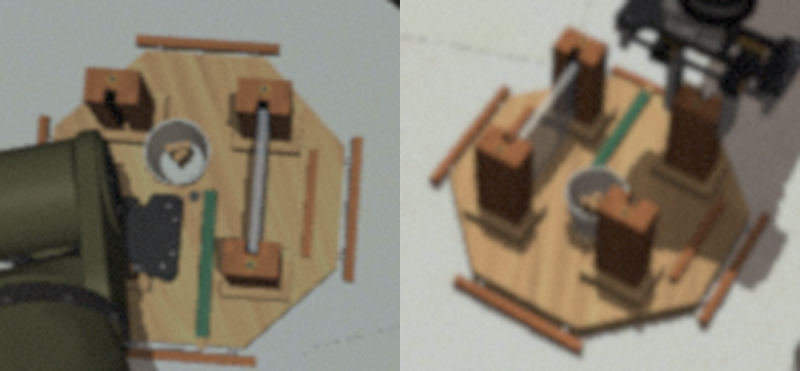

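```bash
cat > gen.py <<'E'
import sys,numpy as np
# waypoints: th0 z0 th1 z1 n
th0,z0,th1,z1,n=map(float,sys.argv[1:6]);n=int(n);h=95.4
def P(t,z):
    t=np.radians(t); return np.array([max(0,14-z)/2*np.sin(t)+h*np.sin(t), z+h*np.cos(t)])
for i in range(n):
    a,b=[(th0+(th1-th0)*k/n, z0+(z1-z0)*k/n) for k in(i,i+1)]
    d=P(*b)-P(*a);t=np.radians(a[0])
    print([[0,round(a[0]-b[0],2),0],[round(float(d@[np.cos(t),-np.sin(t)]),2),0,round(float(d@[-np.sin(t),-np.cos(t)]),2)],0],end=", ")
print()
E
python3 gen.py 0 0 5 2 6; python3 gen.py 5 2 -5 4 10
```

```text
[[0, -0.83, 0], [1.49, 0, -0.32], 0], [[0, -0.83, 0], [1.48, 0, -0.32], 0], [[0, -0.83, 0], [1.47, 0, -0.33], 0], [[0, -0.83, 0], [1.46, 0, -0.33], 0], [[0, -0.83, 0], [1.45, 0, -0.33], 0], [[0, -0.83, 0], [1.44, 0, -0.33], 0], 
[[0, 1.0, 0], [-1.79, 0, -0.18], 0], [[0, 1.0, 0], [-1.79, 0, -0.18], 0], [[0, 1.0, 0], [-1.78, 0, -0.18], 0], [[0, 1.0, 0], [-1.77, 0, -0.18], 0], [[0, 1.0, 0], [-1.77, 0, -0.18], 0], [[0, 1.0, 0], [-1.76, 0, -0.19], 0], [[0, 1.0, 0], [-1.75, 0, -0.19], 0], [[0, 1.0, 0], [-1.75, 0, -0.19], 0], [[0, 1.0, 0], [-1.74, 0, -0.19], 0], [[0, 1.0, 0], [-1.73, 0, -0.19], 0],
```

Call:
drive_tool(
  increments=[
    [[0,-0.83,0],[1.5,0,-0.33],0],
    [[0,-0.83,0],[1.5,0,-0.33],0],
    [[0,-0.83,0],[1.5,0,-0.33],0],
    [[0,-0.83,0],[1.45,0,-0.33],0],
    [[0,-0.83,0],[1.45,0,-0.33],0],
    [[0,-0.83,0],[1.45,0,-0.33],0],
    [[0,0,0],[0,0,0],0],
    [[0,0,0],[0,0,0],0],
  ],
  squeeze=45,
)

```text
time_s: 5.92
ee_pos: [0.5069, 0.147, 0.1351]
eef_rot: [-3.141, 0.088, 1.515]
force: [0.1, -4.9, -1.2]
grip_width: 0.0495
```

```bash
python3 look.py c
```

```text
{'time_s': np.float64(6.025), 'ee_pos': array([0.5069, 0.147 , 0.1351]), 'eef_rot': array([-3.1415,  0.0883,  1.5152]), 'force': array([ 0.0267, -4.8899, -1.5058]), 'moment': array([-1.1202, -0.0092,  0.0411]), 'grip_width': np.float64(0.0495)}
```

View pics/look_c.png

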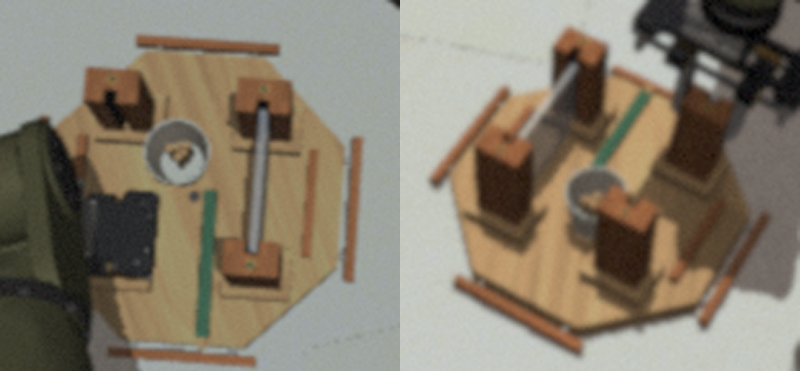

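The post leans about 5° towards +x (right view, top at about (705,105)), and the board and loose things haven't moved. Lateral force is only 5 N. Next I'll lean it to -x.

Call:
drive_tool(
  increments=[
    [[0,1,0],[-1.8,0,-0.18],0],
    [[0,1,0],[-1.8,0,-0.18],0],
    [[0,1,0],[-1.8,0,-0.18],0],
    [[0,1,0],[-1.75,0,-0.18],0],
    [[0,1,0],[-1.75,0,-0.18],0],
    [[0,1,0],[-1.75,0,-0.18],0],
    [[0,1,0],[-1.75,0,-0.18],0],
    [[0,1,0],[-1.75,0,-0.18],0],
    [[0,1,0],[-1.75,0,-0.18],0],
    [[0,1,0],[-1.75,0,-0.18],0],
    [[0,0,0],[0,0,0],0],
    [[0,0,0],[0,0,0],0],
  ],
)

```text
time_s: 7.52
ee_pos: [0.5059, 0.1297, 0.1371]
eef_rot: [-3.142, -0.087, 1.515]
force: [0.2, -1.2, -7.1]
grip_width: 0.0498
```

```bash
python3 look.py d; python3 gen.py -5 4 5 5.8 10;python3 gen.py 5 5.8 -5 7.6 10;
```

```text
{'time_s': np.float64(7.625), 'ee_pos': array([0.5059, 0.1297, 0.1371]), 'eef_rot': array([ 3.1416, -0.0873,  1.5152]), 'force': array([ 0.6685, -2.2777, -8.9718]), 'moment': array([-0.6713, -0.0367, -0.022 ]), 'grip_width': np.float64(0.0497)}
[[0, -1.0, 0], [1.77, 0, -0.16], 0], [[0, -1.0, 0], [1.77, 0, -0.16], 0], [[0, -1.0, 0], [1.76, 0, -0.16], 0], [[0, -1.0, 0], [1.76, 0, -0.16], 0], [[0, -1.0, 0], [1.75, 0, -0.16], 0], [[0, -1.0, 0], [1.74, 0, -0.17], 0], [[0, -1.0, 0], [1.74, 0, -0.17], 0], [[0, -1.0, 0], [1.73, 0, -0.17], 0], [[0, -1.0, 0], [1.72, 0, -0.17], 0], [[0, -1.0, 0], [1.72, 0, -0.17], 0], 
[[0, 1.0, 0], [-1.76, 0, -0.16], 0], [[0, 1.0, 0], [-1.75, 0, -0.16], 0], [[0, 1.0, 0], [-1.75, 0, -0.16], 0], [[0, 1.0, 0], [-1.74, 0, -0.16], 0], [[0, 1.0, 0], [-1.73, 0, -0.16], 0], [[0, 1.0, 0], [-1.73, 0, -0.17], 0], [[0, 1.0, 0], [-1.72, 0, -0.17], 0], [[0, 1.0, 0], [-1.71, 0, -0.17], 0], [[0, 1.0, 0], [-1.71, 0, -0.17], 0], [[0, 1.0, 0], [-1.7, 0, -0.17], 0],
```

View pics/look_d.png

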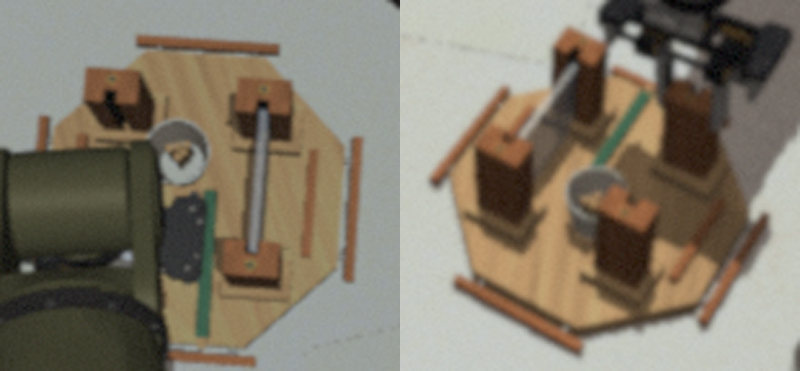

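Now leaning to -x (top at about (688,95)), with the board flat and about 8 N of downward drag. Back to +x.

Call:
drive_tool(
  increments=[
    [[0,-1,0],[1.75,0,-0.16],0],
    [[0,-1,0],[1.75,0,-0.16],0],
    [[0,-1,0],[1.75,0,-0.16],0],
    [[0,-1,0],[1.75,0,-0.16],0],
    [[0,-1,0],[1.75,0,-0.16],0],
    [[0,-1,0],[1.75,0,-0.16],0],
    [[0,-1,0],[1.75,0,-0.16],0],
    [[0,-1,0],[1.75,0,-0.17],0],
    [[0,-1,0],[1.75,0,-0.17],0],
    [[0,-1,0],[1.7,0,-0.17],0],
    [[0,0,0],[0,0,0],0],
    [[0,0,0],[0,0,0],0],
  ],
)

```text
time_s: 9.12
ee_pos: [0.507, 0.1472, 0.1389]
eef_rot: [3.141, 0.086, 1.515]
force: [-0.3, 3.0, -5.8]
grip_width: 0.0496
```

```bash
python3 look.py e
```

```text
{'time_s': np.float64(9.225), 'ee_pos': array([0.5069, 0.1472, 0.1389]), 'eef_rot': array([3.1415, 0.0864, 1.5149]), 'force': array([-0.2792,  4.9382, -6.1815]), 'moment': array([1.4205, 0.009 , 0.0762]), 'grip_width': np.float64(0.0498)}
```

View pics/look_e.png

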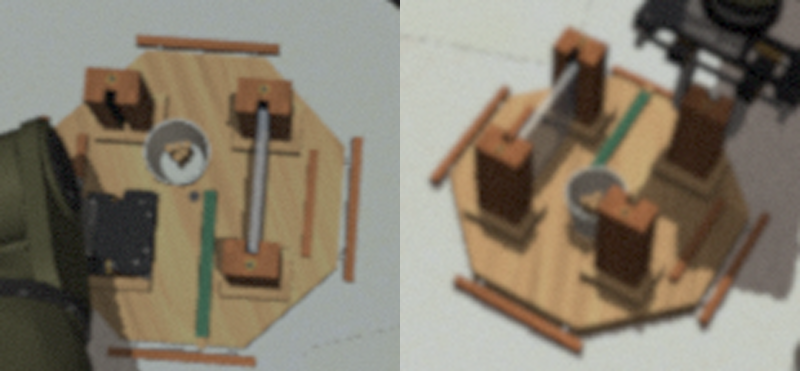

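```bash
python3 - <<'E'
import cv2,numpy as np
o=[cv2.resize(cv2.imread(f"pics/scene_{t}.png")[205:270,315:365],(266,346),interpolation=cv2.INTER_CUBIC) for t in "bde"]
im=np.hstack(o); cv2.imwrite("pics/cmp1.png",np.clip(im*1.6,0,255).astype(np.uint8))
E
```

```text
(no output)
```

View pics/cmp1.png

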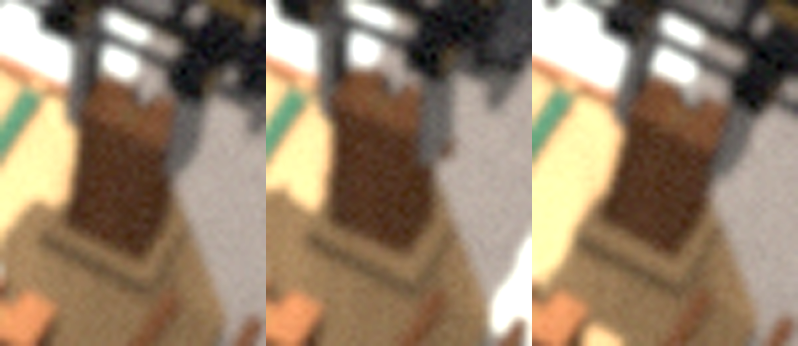

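The tilt follows the tool in each frame, and the board stays flat. Continuing to walk it out.

Call:
drive_tool(
  increments=[
    [[0,1,0],[-1.75,0,-0.16],0],
    [[0,1,0],[-1.75,0,-0.16],0],
    [[0,1,0],[-1.75,0,-0.16],0],
    [[0,1,0],[-1.75,0,-0.16],0],
    [[0,1,0],[-1.75,0,-0.16],0],
    [[0,1,0],[-1.7,0,-0.17],0],
    [[0,1,0],[-1.7,0,-0.17],0],
    [[0,1,0],[-1.7,0,-0.17],0],
    [[0,1,0],[-1.7,0,-0.17],0],
    [[0,1,0],[-1.7,0,-0.17],0],
    [[0,0,0],[0,0,0],0],
    [[0,0,0],[0,0,0],0],
  ],
)

```text
time_s: 10.72
ee_pos: [0.5059, 0.1299, 0.1406]
eef_rot: [-3.141, -0.087, 1.515]
force: [0.7, -5.0, -8.4]
grip_width: 0.0499
```

```bash
python3 look.py f; python3 gen.py -5 7.6 5 9.4 2;python3 gen.py 5 9.4 -5 11.2 2;python3 gen.py -5 11.2 5 13 2; python3 gen.py 5 13 -5 14.8 2
```

```text
{'time_s': np.float64(10.825), 'ee_pos': array([0.506 , 0.1299, 0.1406]), 'eef_rot': array([-3.1416, -0.0874,  1.5152]), 'force': array([ 0.0179, -4.8424, -7.9307]), 'moment': array([-1.552 , -0.1245, -0.0757]), 'grip_width': np.float64(0.0498)}
[[0, -5.0, 0], [8.67, 0, -0.51], 0], [[0, -5.0, 0], [8.52, 0, -0.54], 0], 
[[0, 5.0, 0], [-8.59, 0, -0.52], 0], [[0, 5.0, 0], [-8.44, 0, -0.54], 0], 
[[0, -5.0, 0], [8.51, 0, -0.52], 0], [[0, -5.0, 0], [8.36, 0, -0.54], 0], 
[[0, 5.0, 0], [-8.44, 0, -0.53], 0], [[0, 5.0, 0], [-8.31, 0, -0.54], 0],
```

View pics/look_f.png

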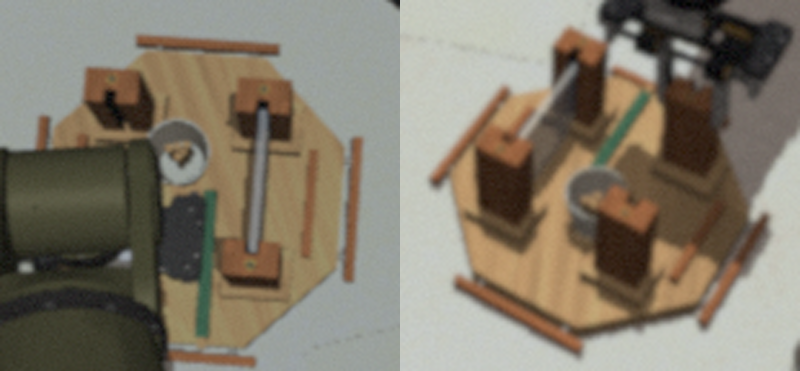

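Call:
drive_tool(
  increments=[
    [[0,-1,0],[1.73,0,-0.16],0],
    [[0,-1,0],[1.73,0,-0.16],0],
    [[0,-1,0],[1.73,0,-0.16],0],
    [[0,-1,0],[1.73,0,-0.16],0],
    [[0,-1,0],[1.73,0,-0.16],0],
    [[0,-1,0],[1.7,0,-0.17],0],
    [[0,-1,0],[1.7,0,-0.17],0],
    [[0,-1,0],[1.7,0,-0.17],0],
    [[0,-1,0],[1.7,0,-0.17],0],
    [[0,-1,0],[1.7,0,-0.17],0],
    [[0,0,0],[0,0,0],0],
    [[0,0,0],[0,0,0],0],
  ],
)

```text
time_s: 12.32
ee_pos: [0.507, 0.1471, 0.1426]
eef_rot: [3.141, 0.086, 1.515]
force: [1.5, 4.9, -4.6]
grip_width: 0.0499
```

Call:
drive_tool(
  increments=[
    [[0,1,0],[-1.7,0,-0.16],0],
    [[0,1,0],[-1.7,0,-0.16],0],
    [[0,1,0],[-1.7,0,-0.16],0],
    [[0,1,0],[-1.7,0,-0.16],0],
    [[0,1,0],[-1.7,0,-0.16],0],
    [[0,1,0],[-1.7,0,-0.17],0],
    [[0,1,0],[-1.7,0,-0.17],0],
    [[0,1,0],[-1.7,0,-0.17],0],
    [[0,1,0],[-1.7,0,-0.17],0],
    [[0,1,0],[-1.7,0,-0.17],0],
    [[0,0,0],[0,0,0],0],
    [[0,0,0],[0,0,0],0],
  ],
)

```text
time_s: 13.82
ee_pos: [0.506, 0.1301, 0.1443]
eef_rot: [3.142, -0.088, 1.515]
force: [0.6, -4.5, -4.5]
grip_width: 0.0498
```

```bash
python3 look.py g
```

```text
{'time_s': np.float64(13.925), 'ee_pos': array([0.506 , 0.1301, 0.1443]), 'eef_rot': array([ 3.1414, -0.0874,  1.5153]), 'force': array([ 0.0634, -5.0172, -4.6735]), 'moment': array([-1.3248, -0.0401,  0.0084]), 'grip_width': np.float64(0.0495)}
```

View pics/look_g.png

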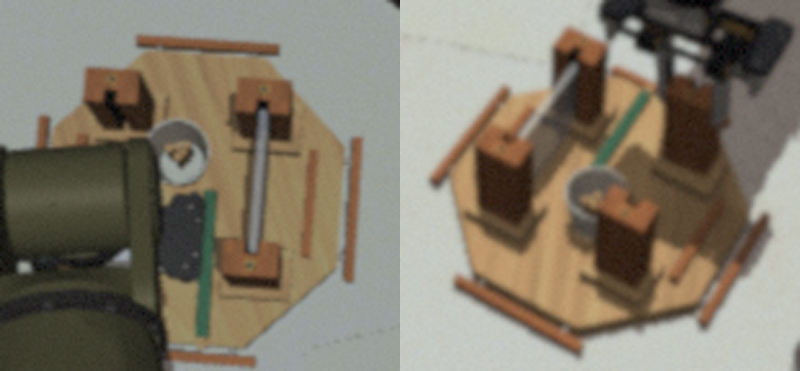

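Still flat, and nothing has shifted. Two more leans.

Call:
drive_tool(
  increments=[
    [[0,-1,0],[1.7,0,-0.16],0],
    [[0,-1,0],[1.7,0,-0.16],0],
    [[0,-1,0],[1.7,0,-0.16],0],
    [[0,-1,0],[1.7,0,-0.16],0],
    [[0,-1,0],[1.7,0,-0.16],0],
    [[0,-1,0],[1.67,0,-0.17],0],
    [[0,-1,0],[1.67,0,-0.17],0],
    [[0,-1,0],[1.67,0,-0.17],0],
    [[0,-1,0],[1.67,0,-0.17],0],
    [[0,-1,0],[1.67,0,-0.17],0],
    [[0,0,0],[0,0,0],0],
    [[0,0,0],[0,0,0],0],
  ],
)

```text
time_s: 15.42
ee_pos: [0.5071, 0.1471, 0.1464]
eef_rot: [3.141, 0.087, 1.515]
force: [-1.6, 4.3, 5.5]
grip_width: 0.0498
```

Call:
drive_tool(
  increments=[
    [[0,1,0],[-1.7,0,-0.16],0],
    [[0,1,0],[-1.7,0,-0.16],0],
    [[0,1,0],[-1.7,0,-0.16],0],
    [[0,1,0],[-1.7,0,-0.16],0],
    [[0,1,0],[-1.7,0,-0.16],0],
    [[0,1,0],[-1.65,0,-0.17],0],
    [[0,1,0],[-1.65,0,-0.17],0],
    [[0,1,0],[-1.65,0,-0.17],0],
    [[0,1,0],[-1.65,0,-0.17],0],
    [[0,1,0],[-1.65,0,-0.17],0],
    [[0,0,0],[0,0,0],0],
    [[0,0,0],[0,0,0],0],
  ],
)

```text
time_s: 16.92
ee_pos: [0.506, 0.1301, 0.1478]
eef_rot: [-3.142, -0.087, 1.515]
force: [0.0, -0.3, -1.6]
grip_width: 0.0498
```

```bash
python3 look.py i; python3 gen.py -5 14.8 5 16.6 10; python3 gen.py 5 16.6 0 24 8
```

```text
{'time_s': np.float64(17.025), 'ee_pos': array([0.506 , 0.1303, 0.1479]), 'eef_rot': array([ 3.1416, -0.0875,  1.5152]), 'force': array([-0.2386, -0.5391, -1.222 ]), 'moment': array([-0.0524, -0.0346,  0.0198]), 'grip_width': np.float64(0.0497)}
[[0, -1.0, 0], [1.68, 0, -0.16], 0], [[0, -1.0, 0], [1.68, 0, -0.17], 0], [[0, -1.0, 0], [1.67, 0, -0.17], 0], [[0, -1.0, 0], [1.67, 0, -0.17], 0], [[0, -1.0, 0], [1.67, 0, -0.17], 0], [[0, -1.0, 0], [1.66, 0, -0.17], 0], [[0, -1.0, 0], [1.66, 0, -0.17], 0], [[0, -1.0, 0], [1.66, 0, -0.17], 0], [[0, -1.0, 0], [1.66, 0, -0.17], 0], [[0, -1.0, 0], [1.65, 0, -0.17], 0], 
[[0, 0.62, 0], [-1.12, 0, -0.92], 0], [[0, 0.62, 0], [-1.11, 0, -0.92], 0], [[0, 0.62, 0], [-1.1, 0, -0.92], 0], [[0, 0.62, 0], [-1.09, 0, -0.92], 0], [[0, 0.62, 0], [-1.08, 0, -0.92], 0], [[0, 0.62, 0], [-1.07, 0, -0.92], 0], [[0, 0.62, 0], [-1.06, 0, -0.92], 0], [[0, 0.62, 0], [-1.05, 0, -0.92], 0],
```

View pics/look_i.png

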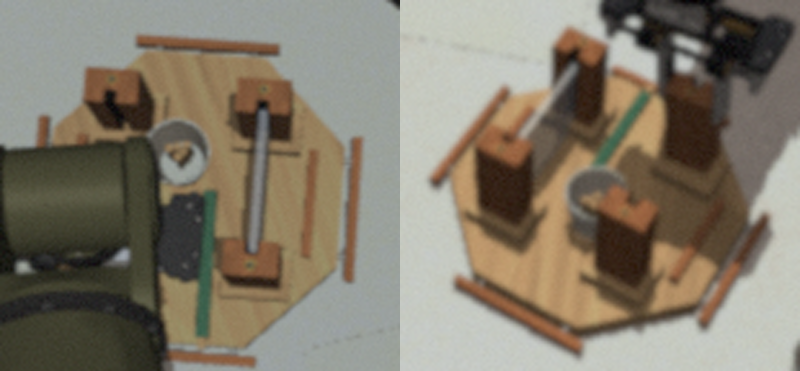

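Moment is about 0 and the vertical force is about the post's weight, so the post is free. I'll raise it a little, then straighten it above the holes.

Call:
drive_tool(
  increments=[
    [[0,0,0],[0.1,0,-1],0],
    [[0,0,0],[0.1,0,-1],0],
    [[0,0,0],[0.1,0,-1],0],
    [[0,0,0],[0.1,0,-1],0],
    [[0,-0.625,0],[1.05,0,-0.9],0],
    [[0,-0.625,0],[1.05,0,-0.9],0],
    [[0,-0.625,0],[1.05,0,-0.9],0],
    [[0,-0.625,0],[1.05,0,-0.9],0],
    [[0,-0.625,0],[1.05,0,-0.9],0],
    [[0,-0.625,0],[1.05,0,-0.9],0],
    [[0,-0.625,0],[1.05,0,-0.9],0],
    [[0,-0.625,0],[1.05,0,-0.9],0],
    [[0,0,0],[0,0,0],0],
    [[0,0,0],[0,0,0],0],
    [[0,0,0],[0,0,0],0],
    [[0,0,0],[0,0,0],0],
  ],
)

```text
time_s: 19.02
ee_pos: [0.5064, 0.1382, 0.1595]
eef_rot: [-3.142, -0.0, 1.515]
force: [-0.4, 0.9, -1.5]
grip_width: 0.0497
```

```bash
python3 look.py j;python3 - <<'E'
import cv2,numpy as np
o=[cv2.resize(cv2.imread(f"pics/scene_{t}.png")[200:270,312:366],(324,420),interpolation=cv2.INTER_CUBIC) for t in "bj"]
im=np.hstack(o); cv2.imwrite("pics/cmp2.png",np.clip(im*1.8,0,255).astype(np.uint8))
E
```

```text
{'time_s': np.float64(19.125), 'ee_pos': array([0.5064, 0.1382, 0.1595]), 'eef_rot': array([ 3.1416e+00, -4.0000e-04,  1.5149e+00]), 'force': array([ 0.4151,  0.0899, -2.0353]), 'moment': array([-0.0173,  0.0215, -0.0482]), 'grip_width': np.float64(0.0499)}
```

View pics/look_j.png

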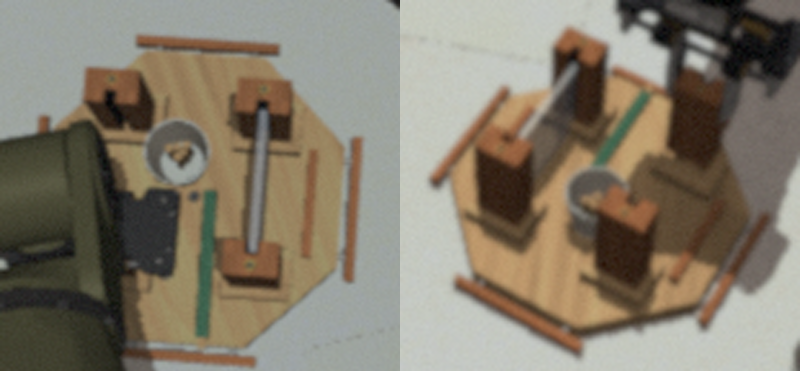

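View pics/cmp2.png

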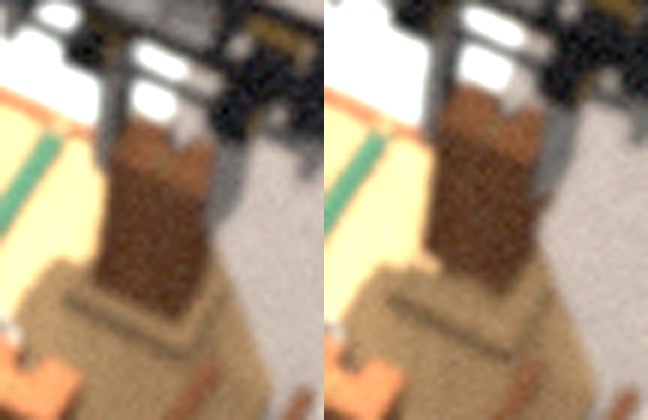

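```bash
python3 - <<'E'
from h import *
print(proj("scene",[[.506,.1385,.148],[.506,.1385,.174]]))
a,b=[cv2.imread(f"pics/scene_{t}.png") for t in "bj"]
# measured shift of lower part of post
t=a[232:258,325:345]; r=cv2.matchTemplate(b[215:262,318:352],t,cv2.TM_CCOEFF_NORMED);_,v,_,l=cv2.minMaxLoc(r);print(v,l[0]+318-325,l[1]+215-232)
t=a[260:300,255:330]; r=cv2.matchTemplate(b[250:310,245:340],t,cv2.TM_CCOEFF_NORMED);_,v,_,l=cv2.minMaxLoc(r);print("ped shift px",v,l[0]-10,l[1]-10)
E
```

```text
[[339.73872849 224.40510734]
 [340.61988787 218.82690359]]
0.9178676009178162 1 -5
ped shift px 0.995976984500885 0 0
```

```bash
python3 - <<'E'
from station import ctrl
print(ctrl.hand_in())
E
```

```text
the job is handed in; nothing more can be done
None
```

The post is out. It is held upright in the gripper at a 45 N squeeze, with its dowel ends about 12 mm above their own holes. The job was handed in at about 19 s of the 48 s allowed. The hand-in reports no verdict.

**What I did:** I gripped the post near its top on the plain faces at x = -25 and +25 mm. I rocked it +x, -x, +x and so on for eight leans of 5°, rising about 1.8 to 2 mm on each. After the last lean the moment dropped to about zero and the vertical force to about the post's weight, so I lifted it clear and straightened it.

**Last checks:**
- **Tilt and position:** the tool is within 0.001 rad of vertical. It is 26 mm above where it gripped and less than 1 mm off sideways.
- **Force:** the last readings were -1.5 and -2.0 N vertically, close to the post's weight of about 1.3 N.
- **Post height:** the picture shows the post 5 px higher, against 5.6 px expected for 26 mm. That agrees to within about 3 mm, so I saw no clear slip in the grip.
- **Pedestal and loose things:** the pedestal shows 0 px of movement, and the cup and pencil look undisturbed. The things on the bench lay outside the close-up pictures I viewed, so I did not look at them again. The arm stayed well clear of them.

No check failed or disagreed.

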